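Overhang the chopping board above the scrap pan

ROBOT

A 6-joint arm with a two-finger parallel gripper is mounted at the origin on a cart in front of the work surface, level with it; the furniture and walls round the work are solid. World frame = base frame: x ahead of the robot, y to its left, z up, the work surface at z = 0. Lengths are in mm, angles in degrees, forces in N, time in s.
With the tool pointing down it reaches from about 250 to 775 mm from the base axis. Payload 4 kg.
Tool frame: the origin (TCP) lies midway between the tips of the shut fingers; the grasp point (between the pads) lies 19 mm behind it; z points along the fingers, y is the line along which they close (so a half turn about z gives the same grasp; the last joint's range is limited). The gripper opens to 94 mm and grips with 3 to 60 N. Pads are 16 mm wide; open, the fingers measure 119 mm over their backs; the gripper's body (75 mm by 177 mm) begins 78 mm behind the grasp point.
Start: joints at [-75.35, 4.996, 78.535, -0, 96.463, -5.907], TCP at [193.131, -514.996, 205.506] pointing down, gripper open.
Joint ranges: [-177.83, 177.83], [-43.37, 116.18], [15.69, 146.23], [-61.86, 241.86], [9.47, 152.12], [-147.06, 147.06]. Speed limits (degrees/s): [159.86, 159.86, 180, 180, 180, 180].

INTERFACE

Orientations are given as [roll, pitch, yaw] about the fixed x, y, z axes, in that order (R = Rz(yaw) Ry(pitch) Rx(roll)).
In Python, from station import robot gives the robot as it stands.
- The arm moves only by the tool tcp_steps, called after "Request:" as name(argument=value, ...), one argument or row to a line, values as JSON. Schema: {"type":"object","properties":{"deltas":{"type":"array","items":{"type":"object","properties":{"trans":{"type":"array","items":{"type":"number"},"minItems":3,"maxItems":3},"rot":{"type":"array","items":{"type":"number"},"minItems":3,"maxItems":3},"aperture":{"type":"number"}},"additionalProperties":false,"required":["aperture"]},"minItems":1,"maxItems":12},"only":{"type":"string"},"quiet":{"type":"boolean"},"lines":{"type":"string"}},"required":["deltas"],"additionalProperties":false}. deltas is a list of rows, 1 to 12 of them, each an object with the fields trans (a list: dx, dy, dz in shares of 400 mm (1.0 is 400 mm)), rot (a list: a rotation vector rx, ry, rz in parts of the range, where 1.0 means 90 degrees), aperture (the finger opening in mm); a field left out counts as zero (the opening has to be given); each row is the pose to reach, as a shift and turn from the pose commanded when the call began, along the tool's axes at that moment; what a row does not reach only later rows make up. A row lasts 1/10 s, in which the tool goes at most 50 mm and 8.59 degrees, less where a joint would pass 70% of its speed; a pose out of reach is approached as far as the arm can. The fingers move at their own pace and stop on an object; the grip force is fixed at half the most. Time passes only in rows, so rows that do not move let the fingers close. The tool returns the time, the measured TCP pose, the force, the opening and the grip force at its end. only (a regular expression) keeps the lines of the reply that match it, lines (a string "A,B") keeps lines A to B, and quiet returns only ok. No shift or turn number may pass 1 either way. Input that does not fit is refused with a message, and nothing moves.
- robot.get_state(): the state, without advancing time (a new reading comes with each control period).
- robot.read_camera(name): name is "side" or "top"; returns (picture, depth): 400x640x3 uint8, red, green, blue; 400x640 float32, mm along the optical axis (not along the pixel's ray), 0 where there is no reading.
- robot.calibration(name): a dict with "camera_matrix" (3x3 intrinsics, pixels), "D" ([k1, k2, p1, p2, k3] as OpenCV has them; the pictures are not rectified), "extrinsics" (4x4, takes a point from camera to world coordinates). Camera axes: x right, y down, z forward; pixel columns grow to the right and rows downward; lengths in mm; the calibration is good to about 2 mm. A picture is of the moment at which its call begins. calibration takes no time and is no camera call.
- robot.finish_job(): hands the job in; it is judged then, once.
The state is a dict: "t": time; "joint_pos": joint angles; "dq": joint speeds; "joint_efforts": joint torques, N m; "position": TCP position; "eef_rot": TCP orientation; "contact_force": force on the tool from outside, world axes, zero at the start; "moment": the same for the moment, N m; "grip_width": finger opening in mm; "finger_force": force on a finger pad.
Only numpy, scipy, OpenCV 4.12 (cv2) and the standard library are available. Lean on these libraries where they do the work, as an engineer would, in place of code of your own. Each camera call takes 0.05 s, during which the arm holds its last target. There are 200 camera calls.

TASK

Get the chopping station ready for sweeping scraps off the board's end into the steel pan: push the pan squarely up against the right-hand side of the wooden block, in line with the middle of the board, and push the yellow board to the right along the block until its right end overhangs the block by 5 cm, straight, above the pan. Only push with the fingers: nothing is to be gripped, lifted or tipped. The dough scraper just rides along lying on the board, so do not touch it, and leave the onion, the tomato and the scale where they are.

Things in the scene. Friction and masses are not known exactly. Their poses are not given: they have to be found in the camera images.
- block: Butcher block of light and brown wooden strips, 260 (its x) x 360 (its y) x 75 mm high, fixed to the worktop. Origin: centre of its underside, on the worktop. Its x points away from the robot, its y to the robot's left, z up (turned by up to 5 degrees). Its right-hand side is the flat upright face at y = -180 mm.
- block_edge (a point): Middle of the top edge of the block's right-hand side: (0, -180, 75) mm in the block's frame, axes as the block's. Overhang of the board = minus the y of board_end in this frame.
- board: Yellow chopping board, 250 (its x) x 360 (its y) x 11 mm, about 0.75 kg, loose and flat on the block, a little askew; its left end may stick out up to 55 mm past the block. Origin: centre of its underside; its y points left along its length. Slide it by the upright edge of its left end (y = +180 mm), fingertips above the block's top; 3 to 9 N, stops when the push stops.
- board_end (a point): Middle of the lower edge of the board's right end: (0, -180, 0) mm in the board's frame.
- scraper: Dough scraper with a white round grip, 104 x 150 x 21 mm, 0.16 kg, lying loose on the middle of the board, within about 110 mm of the board's centre. Origin: centre of its underside. It rides along by friction.
- pan: Steel steam pan, 170 (its x) x 185 (its y) x 65 mm high, about 0.35 kg, empty, loose on the worktop right of the block. Origin: centre of its underside. Its x points roughly to the robot's left, so one 185 mm side (x = +85 mm) faces the block. The rim, 54 to 65 mm high, sticks out 10 mm past the walls and passes under the board. Push from outside, mouth counts as closed; slides with 1 to 5 N.
- onion: Brown onion, 71 mm, behind the work. Bystander; origin under its centre.
- tomato: Red tomato, 70 mm, behind the work. Bystander; origin under its centre.
- scale: Flat black kitchen scale with a white round plate, 160 x 208 x 28 mm, behind the pan. Bystander; origin: centre of its underside.

How it is judged:
By the outcome, as a careful person would: the job done as asked, in the order asked, and still so for the second after the job is handed in, with the robot touching nothing.
It also fails if it takes over 59 s, if anything falls off the work surface, if the arm or the gripper's body presses on something with over 40 N, if the wrist force passes 120 N, or if a joint passes its speed limit or range.

## Working session

There is one attempt and no reset: what is moved stays moved. The work goes in short steps, Python scripts to look and compute and a tool call to move; the robot and the scene stay as the last step left them, time stands still between calls to the robot, and variables do not carry over. Pictures are saved under pics/ and viewed, at most 10 in all, crops included, and the job is handed in when it is done.

```bash
ls; mkdir -p pics
```

Create h.py:
```python
import numpy as np, cv2
from station import robot
def snap(n,f):
    im,d=robot.read_camera(n); np.savez('pics/'+f+'.npz',im=im,d=d); cv2.imwrite('pics/'+f+'.png',im[:,:,::-1]); return im,d
def cloud(n,d):
    c=robot.calibration(n);K=np.array(c['camera_matrix']);D=np.array(c['D'],float);T=np.array(c['extrinsics'])
    v,u=np.mgrid[0:d.shape[0],0:d.shape[1]]
    p=cv2.undistortPoints(np.stack([u.ravel(),v.ravel()],1).astype(np.float64)[:,None],K,D).reshape(-1,2)
    P=np.c_[p,np.ones(len(p))]*d.reshape(-1,1)
    return (P@T[:3,:3].T+T[:3,3]).reshape(*d.shape,3)
def pt(n,uv,z):
    "pixel rays cut with height z"
    c=robot.calibration(n);K=np.array(c['camera_matrix']);D=np.array(c['D'],float);T=np.array(c['extrinsics'])
    p=cv2.undistortPoints(np.array(uv,float).reshape(-1,1,2),K,D).reshape(-1,2)
    r=np.c_[p,np.ones(len(p))]@T[:3,:3].T
    return T[:3,3]+r*((z-T[2,3])/r[:,2])[:,None]
```

Run:
```python
from h import *
for n in('top','side'):
    im,d=snap(n,n+'0'); print(np.array(robot.calibration(n)['extrinsics']).round(2))
s=robot.get_state();print(s['t'],s['position'],s['eef_rot'],s['grip_width'])
```

```text
pics
station.py
[[ 3.0000e-02 -1.0000e+00  9.0000e-02  5.0584e+02]
 [-1.0000e+00 -3.0000e-02  1.0000e-02 -4.4200e+01]
 [-1.0000e-02 -9.0000e-02 -1.0000e+00  9.1957e+02]
 [ 0.0000e+00  0.0000e+00  0.0000e+00  1.0000e+00]]
[[ 9.6000e-01  2.0000e-01 -2.1000e-01  7.9249e+02]
 [ 2.9000e-01 -7.1000e-01  6.4000e-01 -7.1381e+02]
 [-2.0000e-02 -6.7000e-01 -7.4000e-01  8.9045e+02]
 [ 0.0000e+00  0.0000e+00  0.0000e+00  1.0000e+00]]
0.1 [ 193.00020178 -514.48708748  204.42494935] [-1.79885116e+02 -1.17754823e-02  2.05585595e+01] 94.32786312606041
```

View pics/top0.png

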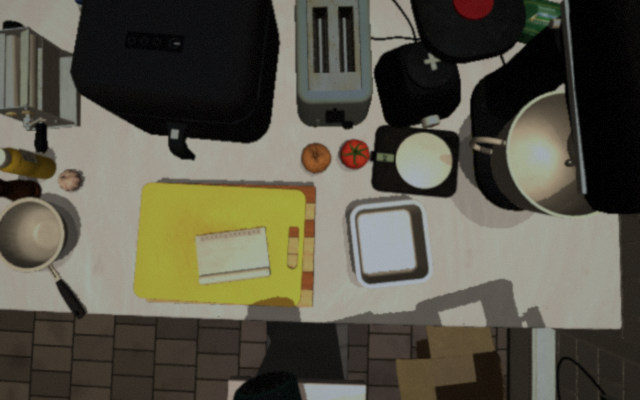

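View pics/side0.png

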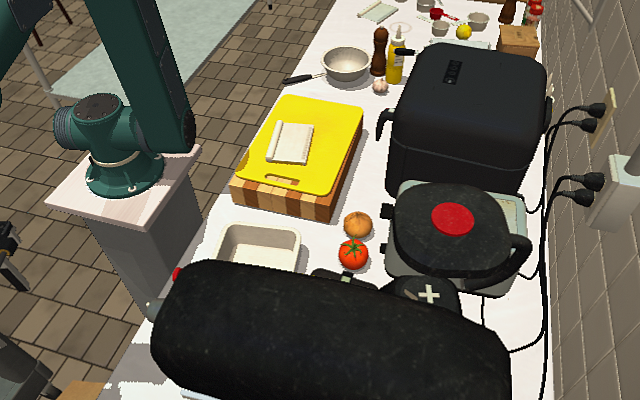

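The top view shows the board at about (135–306, 183–305), the block's right edge at about x=313, the pan rim at (348–431, 200–287), and the tomato and scale behind. I'll enlarge the work area.

Run:
```python
from h import *
z=np.load('pics/top0.npz');im,d=z['im'],z['d']
c=im[170:320,125:285+160][:, :, ::-1]
c=np.clip(c.astype(float)*1.5,0,255).astype(np.uint8)
a=c[:,:160];b=c[:,160:]
cv2.imwrite('pics/cropL.png',cv2.resize(a,None,fx=4,fy=4,interpolation=cv2.INTER_CUBIC)[:600])
cv2.imwrite('pics/cropR.png',cv2.resize(b,None,fx=4,fy=4,interpolation=cv2.INTER_CUBIC)[:600])
P=cloud('top',d)
for u,v in((160,220),(290,220),(308,250),(330,250),(390,240),(428,240),(353,240),(390,204),(140,240),(415,160)):print(u,v,P[v,u].round(1))
```

```text
160 220 [512.9 304.1  81.9]
290 220 [521.2  21.4  84.9]
308 250 [458.1 -18.7  74.9]
330 250 [455.4 -68.   -0.9]
390 240 [ 482.7 -207.5    2.6]
428 240 [ 486.5 -279.6   63.7]
353 240 [ 482.  -115.7   65.5]
390 204 [ 562.8 -195.3   65.3]
140 240 [468.5 344.3  84.7]
415 160 [ 669.1 -258.8   26.9]
```

View pics/cropL.png

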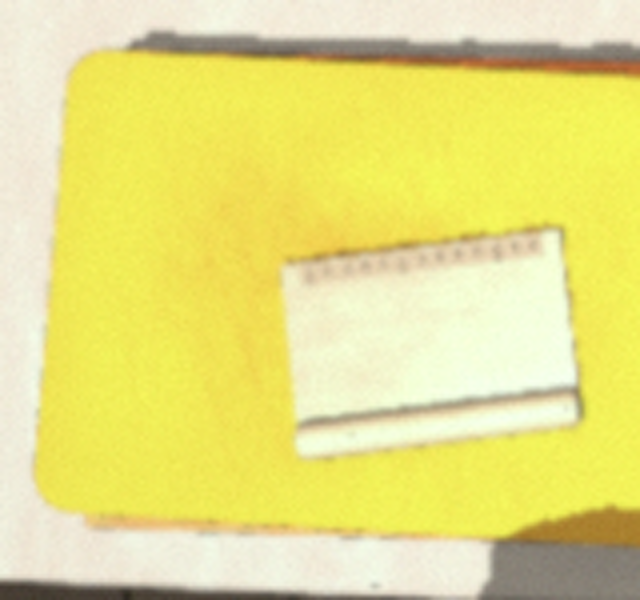

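View pics/cropR.png

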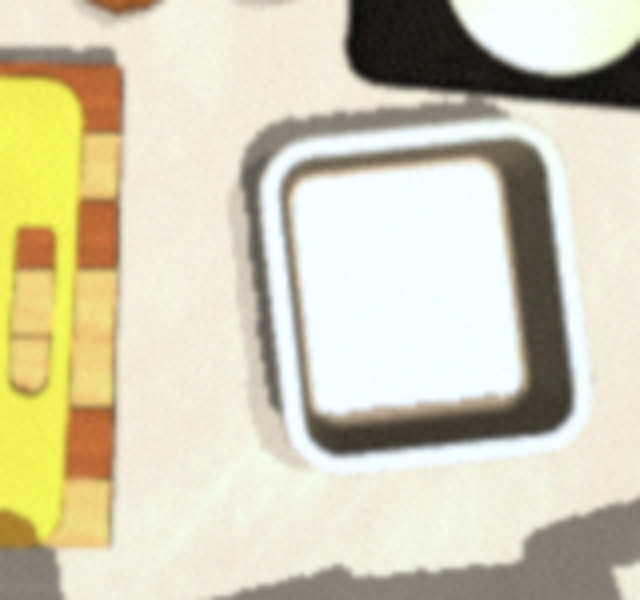

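The crops show, in full-image pixels:
- Board left edge: (141.2,195) to (134.5,280). Board right edge: (305.5,197.5) to (301.2,297.5).
- Block right edge: (315.2,186.2) to (312.5,306.2).
- Pan rim left: (350.5,217.5) to (357,277.5). Pan rim right: (423.8,210) to (432,272.5).
- The scale's front edge is close behind the pan.

Add to h.py:
```python
def line(n,uv,z):
    p=pt(n,uv,z)[:,:2]; return p
def pose(im,d):
    P=cloud('top',d); z=P[...,2]; hsv=cv2.cvtColor(im,cv2.COLOR_RGB2HSV)
    out={}
    yel=((hsv[...,0]>22)&(hsv[...,0]<36)&(hsv[...,1]>150)&(z>70)&(z<105)).astype(np.uint8)
    yel=cv2.morphologyEx(yel,cv2.MORPH_OPEN,np.ones((3,3)))
    rim=((z>56)&(z<74)&(P[...,1]<-30)&(P[...,1]>-330)&(P[...,0]>330)&(P[...,0]<620)&(hsv[...,1]<90)).astype(np.uint8)
    for k,m,h in(('board',yel,86),('pan',rim,65)):
        v,u=np.nonzero(m); Q=pt('top',np.c_[u,v],h)[:,:2].astype(np.float32)
        r=cv2.minAreaRect(Q); out[k]=(r,cv2.boxPoints(r).round(1).tolist())
    return out
```

Run:
```python
from h import *
z=np.load('pics/top0.npz');im,d=z['im'],z['d']
for k,v in pose(im,d).items():print(k,v)
def show(n,uv,h):
    p=pt('top',uv,h)[:,:2];e=p[0]-p[1];print(n,p.round(1).tolist(),'ang from +x',np.degrees(np.arctan2(e[1],e[0])).round(2))
show('boardL',[(141.25,195),(134.5,280)],86)
show('boardR',[(305.5,197.5),(301.25,297.5)],86)
show('boardfar',[(150,182.5),(285,188)],86)
show('boardnear',[(140,298),(250,305)],86)
show('blockR',[(315.25,186.25),(312.5,306.25)],75)
show('panL',[(350.5,217.5),(357,277.5)],65)
show('panR',[(423.8,210),(432,272.5)],65)
show('panfar',[(357.5,205),(415,200)],65)
show('pannear',[(367.5,287.5),(425,282.5)],65)
show('scale',[(378,190.5),(440,196)],28)
```

Add to h.py:
```python
def rel(cmd,goal):
    "cmd, goal: x y z yaw (tool down) -> shift along tool axes, turn about tool z"
    c=np.radians(cmd[3]); R=np.array([[np.cos(c),np.sin(c),0],[np.sin(c),-np.cos(c),0],[0,0,-1]])
    print((R.T@(np.array(goal[:3])-np.array(cmd[:3]))).round(1),'rz',round(-(goal[3]-cmd[3]),2))
```

Run:
```python
from h import *
z=np.load('pics/top0.npz');P=cloud('top',z['d'])
m=(P[...,2]>90)&(P[...,1]<-230)&(P[...,1]>-480)&(P[...,0]>250)&(z['d']>0)
Q=P[m];print(len(Q), Q[Q[:,0].argsort()[:3]].round(0), Q[(Q[:,1]>-380)][:, 0].min() if (Q[:,1]>-380).any() else None)
rel((193.1,-515,205.5,20.56),(470,-322,205.5,90.35))
```

```text
26859 [[ 538. -467.  392.]
 [ 538. -468.  388.]
 [ 538. -469.  389.]] 674.6343705406326
[327.  -83.5   0. ] rz -69.79
```

Careful with the scale: shifts go in shares of 400 mm and turns go in shares of 90 degrees. That gives: 327 mm / 400 = 0.8175, 300 mm / 400 = 0.75, -69.8 degrees / 90 = -0.7756.

Request:
tcp_steps(
  deltas=[
    {"trans": [0.1225, -0.03, 0], "rot": [0, 0, -0.0944], "aperture": 94},
    {"trans": [0.245, -0.0625, 0], "rot": [0, 0, -0.1889], "aperture": 94},
    {"trans": [0.3675, -0.0925, 0], "rot": [0, 0, -0.2833], "aperture": 94},
    {"trans": [0.475, -0.1225, 0], "rot": [0, 0, -0.3778], "aperture": 94},
    {"trans": [0.575, -0.1475, 0], "rot": [0, 0, -0.4722], "aperture": 94},
    {"trans": [0.6625, -0.17, 0], "rot": [0, 0, -0.5667], "aperture": 94},
    {"trans": [0.75, -0.1925, 0], "rot": [0, 0, -0.6611], "aperture": 94},
    {"trans": [0.8175, -0.2088, 0], "rot": [0, 0, -0.7556], "aperture": 94},
    {"trans": [0.8175, -0.2088, 0], "rot": [0, 0, -0.7756], "aperture": 94},
    {"trans": [0.8175, -0.2088, 0], "rot": [0, 0, -0.7756], "aperture": 94},
  ],
)

```text
t: 1.1
position: [470.4, -321.1, 204.6]
eef_rot: [-179.9, -0.0, 90.5]
contact_force: [-0.1, 0.7, -0.5]
grip_width: 94.0
finger_force: 0.0
```

Request:
tcp_steps(
  deltas=[
    {"trans": [0, 0, 0.125], "aperture": 94},
    {"trans": [0, 0, 0.25], "aperture": 94},
    {"trans": [0, 0, 0.3625], "aperture": 94},
    {"trans": [0, 0, 0.425], "aperture": 94},
    {"trans": [0, 0, 0.425], "aperture": 94},
  ],
)

```text
t: 1.6
position: [466.1, -319.8, 30.0]
eef_rot: [-179.5, -0.4, 90.2]
contact_force: [-0.9, 1.5, 0.5]
grip_width: 94.1
finger_force: 0.0
```

To row units: 78 mm / 400 = 0.195, 73 mm / 400 = 0.1825.

Request:
tcp_steps(
  deltas=[
    {"trans": [0.0375, 0, 0], "aperture": 94},
    {"trans": [0.0625, 0, 0], "aperture": 94},
    {"trans": [0.0825, 0, 0], "aperture": 94},
    {"trans": [0.1025, 0, 0], "aperture": 94},
    {"trans": [0.1225, 0, 0], "aperture": 94},
    {"trans": [0.1425, 0, 0], "aperture": 94},
    {"trans": [0.1625, 0, 0], "aperture": 94},
    {"trans": [0.1825, 0, 0], "aperture": 94},
    {"trans": [0.195, 0, 0], "aperture": 94},
    {"trans": [0.195, 0, 0], "aperture": 94},
    {"trans": [0.195, 0, 0], "aperture": 94},
  ],
)

```text
t: 2.7
position: [469.1, -243.1, 34.9]
eef_rot: [-179.9, -0.1, 90.4]
contact_force: [0.2, -0.3, -0.1]
grip_width: 93.9
finger_force: 0.0
```

Run:
```python
from h import *
im,d=snap('top','t1')
c=np.clip(im[170:320,285:445,::-1].astype(float)*1.5,0,255).astype(np.uint8)
cv2.imwrite('pics/c1.png',cv2.resize(c,None,fx=4,fy=4,interpolation=cv2.INTER_CUBIC))
```

```text
(no output)
```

View pics/c1.png

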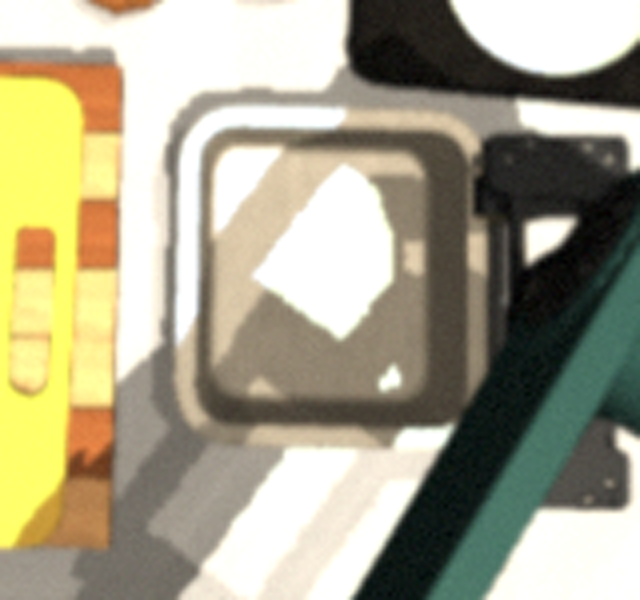

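The pan is now square. Its far edge is at crop row ~106, its near edge at ~444, and its left edge at column ~178–174.

Run:
```python
from h import *
f=lambda u,v:(285+u/4,170+v/4)
p=pt('top',[f(300,106),f(300,443),f(178,180),f(174,390)],65)[:,:2];print(p.round(1).tolist(), 'centre x',p[:2,0].mean())
z=np.load('pics/t1.npz');P=cloud('top',z['d'])
for u in (350,355,360,365):
    col=P[:,u]; m=(col[:,2]>57)&(col[:,2]<72)&(col[:,0]>340)&(col[:,0]<620); print(u,col[m][:,0].max().round(1),col[m][:,0].min().round(1), m.sum())
print('block left/near/far extents? tomato', P[153,354].round(0),P[157,316].round(0))
```

```text
[[577.5, -129.2], [394.8, -132.8], [535.0, -63.2], [421.2, -64.0]] centre x 486.1752668306973
350 575.8 395.5 12
355 576.1 395.9 12
360 576.5 396.2 12
365 577.0 394.3 13
block left/near/far extents? tomato [ 677. -115.   52.] [663. -30.  63.]
```

To row units: -120 mm / 400 = -0.3, -100 mm / 400 = -0.25.

Request:
tcp_steps(
  deltas=[
    {"trans": [0.02, 0, 0], "aperture": 94},
    {"trans": [0.04, 0, 0], "aperture": 94},
    {"trans": [0.06, 0, 0], "aperture": 94},
    {"trans": [0.06, 0, 0], "aperture": 94},
    {"trans": [0.025, 0, 0], "aperture": 94},
    {"aperture": 94},
    {"trans": [0, 0, -0.125], "aperture": 94},
    {"trans": [0, 0, -0.25], "aperture": 94},
    {"trans": [0, 0, -0.3], "aperture": 60},
    {"trans": [0, 0, -0.3], "aperture": 20},
    {"trans": [0, 0, -0.3], "aperture": 0},
  ],
)

```text
t: 3.85
position: [469.2, -244.7, 154.8]
eef_rot: [-180.0, -0.0, 90.3]
contact_force: [0.1, 0.1, 0.7]
grip_width: 73.3
finger_force: 0.0
```

```bash
python3 -c "
from h import *
rel((470,-244,155.5,90.36),(606,-125,155.5,.35))"
```

```text
[118.1 136.7   0. ] rz 90.01
```

To row units: 136.7 mm / 400 = 0.3418, 120 mm / 400 = 0.3, 90 degrees / 90 = 1.

Request:
tcp_steps(
  deltas=[
    {"trans": [0.05, 0.05, 0], "rot": [0, 0, 0.0944], "aperture": 0},
    {"trans": [0.1, 0.1, 0], "rot": [0, 0, 0.1889], "aperture": 0},
    {"trans": [0.1375, 0.15, 0], "rot": [0, 0, 0.2833], "aperture": 0},
    {"trans": [0.175, 0.2, 0], "rot": [0, 0, 0.3778], "aperture": 0},
    {"trans": [0.2125, 0.25, 0], "rot": [0, 0, 0.4722], "aperture": 0},
    {"trans": [0.25, 0.3, 0], "rot": [0, 0, 0.5667], "aperture": 0},
    {"trans": [0.295, 0.3418, 0], "rot": [0, 0, 0.6611], "aperture": 0},
    {"trans": [0.295, 0.3418, 0], "rot": [0, 0, 0.7556], "aperture": 0},
    {"trans": [0.295, 0.3418, 0], "rot": [0, 0, 0.85], "aperture": 0},
    {"trans": [0.295, 0.3418, 0], "rot": [0, 0, 0.9444], "aperture": 0},
    {"trans": [0.295, 0.3418, 0], "rot": [0, 0, 1], "aperture": 0},
    {"trans": [0.295, 0.3418, 0], "rot": [0, 0, 1], "aperture": 0},
  ],
)

```text
t: 5.05
position: [604.0, -125.0, 151.8]
eef_rot: [-179.9, 0.3, 0.4]
contact_force: [-0.9, 0.5, 0.1]
grip_width: 0.1
finger_force: 0.0
```

Request:
tcp_steps(
  deltas=[
    {"trans": [0, 0, 0.1], "aperture": 0},
    {"trans": [0, 0, 0.2], "aperture": 0},
    {"trans": [0, 0, 0.275], "aperture": 0},
    {"trans": [0, 0, 0.3], "aperture": 0},
    {"trans": [0, 0, 0.3], "aperture": 0},
  ],
)

```text
t: 5.55
position: [603.3, -124.7, 32.2]
eef_rot: [-179.9, 0.4, 0.4]
contact_force: [0.2, -0.3, -0.2]
grip_width: 0.7
finger_force: 0.0
```

To row units: -37 mm / 400 = -0.0925, -34 mm / 400 = -0.085.

Request:
tcp_steps(
  deltas=[
    {"trans": [-0.02, 0, 0], "aperture": 0},
    {"trans": [-0.0375, 0, 0], "aperture": 0},
    {"trans": [-0.05, 0, 0], "aperture": 0},
    {"trans": [-0.0625, 0, 0], "aperture": 0},
    {"trans": [-0.075, 0, 0], "aperture": 0},
    {"trans": [-0.085, 0, 0], "aperture": 0},
    {"trans": [-0.0925, 0, 0], "aperture": 0},
    {"trans": [-0.0925, 0, 0], "aperture": 0},
    {"trans": [-0.0925, 0, 0], "aperture": 0},
  ],
)

```text
t: 6.45
position: [568.0, -125.3, 35.1]
eef_rot: [-180.0, 0.1, 0.4]
contact_force: [1.4, 0.6, 0.8]
grip_width: 0.6
finger_force: 0.5
```

Run:
```python
from h import *
im,d=snap('top','t2')
c=np.clip(im[170:320,285:445,::-1].astype(float)*1.5,0,255).astype(np.uint8)
cv2.imwrite('pics/c2.png',cv2.resize(c,None,fx=4,fy=4,interpolation=cv2.INTER_CUBIC))
```

```text
(no output)
```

View pics/c2.png

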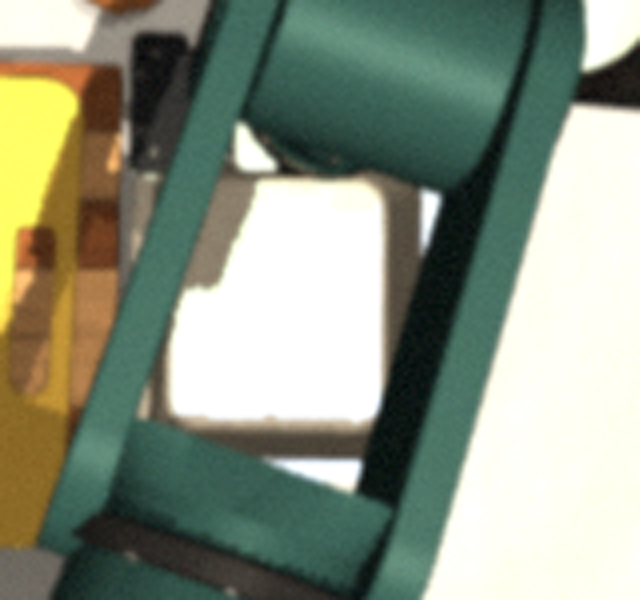

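The arm hides most of the pan, but its walls still look square and it has shifted toward the robot. Next I retreat and go around to seat it.

To row units: -120 mm / 400 = -0.3, -100 mm / 400 = -0.25.

```bash
python3 -c "
from h import *
rel((584,-125,155.5,.35),(468,-246,155.5,90.36))"
```

```text
[-116.7  120.3    0. ] rz -90.01
```

Request:
tcp_steps(
  deltas=[
    {"trans": [0.0375, 0, 0], "aperture": 0},
    {"trans": [0.0375, 0, 0], "aperture": 0},
    {"trans": [0.0375, 0, -0.125], "aperture": 0},
    {"trans": [0.0375, 0, -0.25], "aperture": 0},
    {"trans": [0.0375, 0, -0.3], "aperture": 0},
    {"trans": [0.0375, 0, -0.3], "aperture": 0},
  ],
)

```text
t: 7.1
position: [585.1, -125.9, 160.0]
eef_rot: [179.8, -0.4, 0.4]
contact_force: [-0.0, -0.8, 0.1]
grip_width: 0.5
finger_force: 0.0
```

Request:
tcp_steps(
  deltas=[
    {"trans": [-0.05, 0.05, 0], "rot": [0, 0, -0.0944], "aperture": 94},
    {"trans": [-0.1, 0.1, 0], "rot": [0, 0, -0.1889], "aperture": 94},
    {"trans": [-0.15, 0.15, 0], "rot": [0, 0, -0.2833], "aperture": 94},
    {"trans": [-0.2, 0.2, 0], "rot": [0, 0, -0.3778], "aperture": 94},
    {"trans": [-0.25, 0.25, 0], "rot": [0, 0, -0.4722], "aperture": 94},
    {"trans": [-0.2918, 0.3008, 0], "rot": [0, 0, -0.5667], "aperture": 94},
    {"trans": [-0.2918, 0.3008, 0], "rot": [0, 0, -0.6611], "aperture": 94},
    {"trans": [-0.2918, 0.3008, 0], "rot": [0, 0, -0.7556], "aperture": 94},
    {"trans": [-0.2918, 0.3008, 0], "rot": [0, 0, -0.85], "aperture": 94},
    {"trans": [-0.2918, 0.3008, 0], "rot": [0, 0, -0.9444], "aperture": 94},
    {"trans": [-0.2918, 0.3008, 0], "rot": [0, 0, -1], "aperture": 94},
    {"trans": [-0.2918, 0.3008, 0], "rot": [0, 0, -1], "aperture": 94},
  ],
)

```text
t: 8.3
position: [465.9, -245.4, 152.4]
eef_rot: [-179.7, -0.2, 90.3]
contact_force: [-0.2, -0.0, 0.7]
grip_width: 92.2
finger_force: 0.0
```

Run:
```python
from h import *
im,d=snap('top','t3')
c=np.clip(im[170:320,285:445,::-1].astype(float)*1.5,0,255).astype(np.uint8)
cv2.imwrite('pics/c3.png',cv2.resize(c,None,fx=4,fy=4,interpolation=cv2.INTER_CUBIC))
```

```text
(no output)
```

View pics/c3.png

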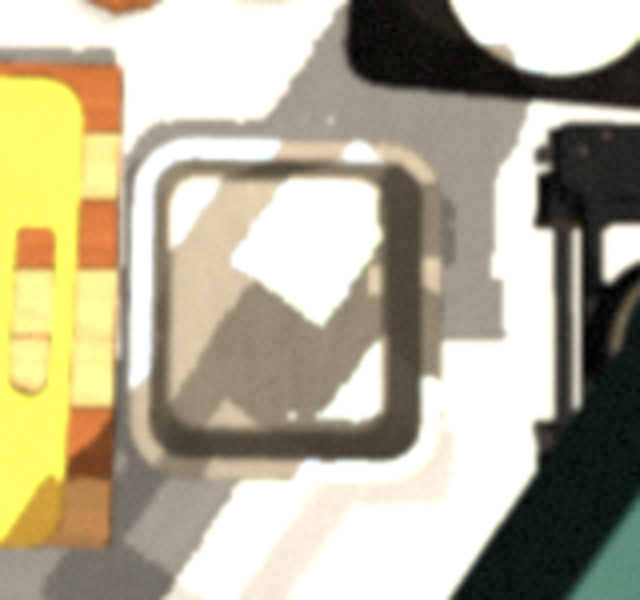

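The pan is square: crop rows 139 to 477, columns 131 to 440.

Run:
```python
from h import *
f=lambda u,v:(285+u/4,170+v/4)
p=pt('top',[f(285,139),f(285,477),f(131,300),f(440,300)],65)[:,:2];print(p.round(1).tolist(), 'centre',p[:2,0].mean(),p[2:,1].mean())
z=np.load('pics/t3.npz');print(pose(z['im'],z['d'])['board'])
```

```text
[[559.1, -121.3], [376.5, -125.1], [469.0, -39.3], [473.8, -207.4]] centre 467.79724235330923 -123.35248144316222
(((467.76507568359375, 169.89999389648438), (355.7310485839844, 248.10214233398438), 88.67822265625), [[339.6000061035156, -5.099999904632568], [587.7000122070312, -10.800000190734863], [595.9000244140625, 344.8999938964844], [347.79998779296875, 350.6000061035156]])
```

Request:
tcp_steps(
  deltas=[
    {"trans": [0, 0, 0.125], "aperture": 94},
    {"trans": [0, 0, 0.25], "aperture": 94},
    {"trans": [0, 0, 0.3], "aperture": 94},
    {"trans": [0, 0, 0.3], "aperture": 94},
    {"trans": [0.02, 0, 0.3], "aperture": 94},
    {"trans": [0.04, 0, 0.3], "aperture": 94},
    {"trans": [0.055, 0, 0.3], "aperture": 94},
    {"trans": [0.07, 0, 0.3], "aperture": 94},
    {"trans": [0.08, 0, 0.3], "aperture": 94},
    {"trans": [0.0875, 0, 0.3], "aperture": 94},
    {"trans": [0.0875, 0, 0.3], "aperture": 94},
  ],
)

```text
t: 9.45
position: [467.8, -211.3, 36.1]
eef_rot: [179.9, 0.0, 90.4]
contact_force: [0.5, -1.5, 0.9]
grip_width: 93.5
finger_force: 0.6
```

Centre x is 467.8, as wanted. I'll press in gently until the force rises.

To row units: 2 mm / 400 = 0.005.

Request:
tcp_steps(
  deltas=[
    {"trans": [0.005, 0, 0], "aperture": 94},
    {"trans": [0.005, 0, 0], "aperture": 94},
  ],
)

```text
t: 9.65
position: [467.8, -210.6, 35.9]
eef_rot: [179.9, 0.2, 90.3]
contact_force: [0.1, -4.2, 2.2]
grip_width: 93.9
finger_force: 2.4
```

Request:
tcp_steps(
  deltas=[
    {"trans": [0.005, 0, 0], "aperture": 94},
    {"trans": [0.005, 0, 0], "aperture": 94},
  ],
)

```text
t: 9.85
position: [468.1, -210.4, 36.1]
eef_rot: [179.9, 0.4, 90.4]
contact_force: [2.2, -9.7, -0.2]
grip_width: 94.0
finger_force: 4.6
```

Request:
tcp_steps(
  deltas=[
    {"trans": [0.005, 0, 0], "aperture": 94},
    {"trans": [0.005, 0, 0], "aperture": 94},
  ],
)

```text
t: 10.05
position: [468.4, -210.3, 36.4]
eef_rot: [179.8, 0.6, 90.4]
contact_force: [1.2, -13.4, -1.3]
grip_width: 94.0
finger_force: 6.7
```

To row units: 325 mm / 400 = 0.8125, -150 mm / 400 = -0.375.

Request:
tcp_steps(
  deltas=[
    {"trans": [-0.02, 0, 0], "aperture": 94},
    {"trans": [-0.0625, 0, 0], "aperture": 94},
    {"trans": [-0.0625, 0, -0.125], "aperture": 94},
    {"trans": [-0.0625, 0, -0.25], "aperture": 94},
    {"trans": [-0.0625, 0, -0.375], "aperture": 94},
    {"trans": [0.0625, 0, -0.375], "aperture": 94},
    {"trans": [0.1875, 0, -0.375], "aperture": 94},
    {"trans": [0.3125, 0, -0.375], "aperture": 94},
    {"trans": [0.4375, 0, -0.375], "aperture": 94},
    {"trans": [0.5625, 0, -0.375], "aperture": 94},
    {"trans": [0.6875, 0, -0.375], "aperture": 94},
    {"trans": [0.8125, 0, -0.375], "aperture": 94},
  ],
)

```text
t: 11.25
position: [464.5, 121.5, 184.9]
eef_rot: [-179.9, -0.0, 90.3]
contact_force: [0.8, -0.5, 0.1]
grip_width: 94.1
finger_force: 0.0
```

Request:
tcp_steps(
  deltas=[
    {"trans": [0.125, 0, 0], "aperture": 94},
    {"trans": [0.25, 0, 0], "aperture": 94},
    {"trans": [0.375, 0, 0], "aperture": 94},
    {"trans": [0.5, 0, 0], "aperture": 94},
    {"trans": [0.6125, 0, 0], "aperture": 94},
    {"trans": [0.625, 0, 0], "aperture": 94},
    {"trans": [0.625, 0, 0], "aperture": 94},
  ],
)

```text
t: 11.95
position: [463.1, 370.3, 184.0]
eef_rot: [-179.8, 0.1, 90.5]
contact_force: [0.9, -0.7, -0.6]
grip_width: 93.9
finger_force: 0.0
```

Run:
```python
from h import *
im,d=snap('top','t4');print(pose(im,d)['board'])
c=np.clip(im[170:320,285:445,::-1].astype(float)*1.5,0,255).astype(np.uint8)
cv2.imwrite('pics/c4.png',cv2.resize(c,None,fx=4,fy=4,interpolation=cv2.INTER_CUBIC))
```

```text
(((467.54168701171875, 170.52500915527344), (356.7234802246094, 248.4966278076172), 88.63836669921875), [[339.1000061035156, -4.800000190734863], [587.5, -10.699999809265137], [596.0, 345.8999938964844], [347.6000061035156, 351.79998779296875]])
```

View pics/c4.png

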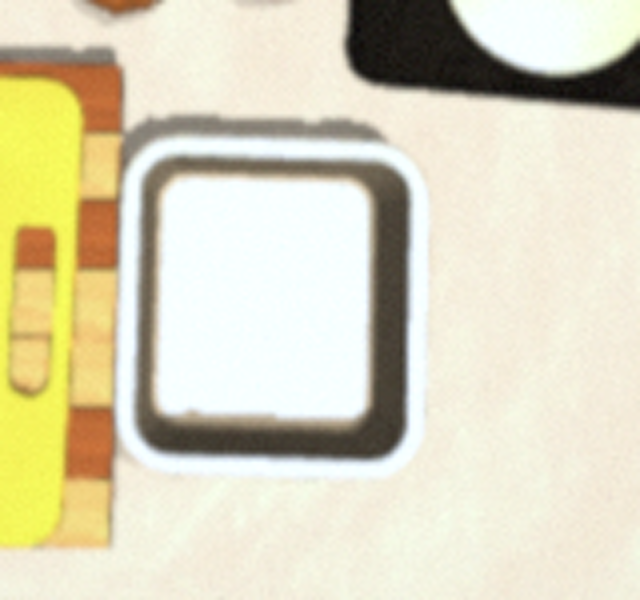

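The pan is flush against the block and square. Next is the descent behind the board's left end.

To row units: 105 mm / 400 = 0.2625, 90 mm / 400 = 0.225.

Request:
tcp_steps(
  deltas=[
    {"trans": [0, 0, 0.125], "aperture": 94},
    {"trans": [0, 0, 0.225], "aperture": 94},
    {"trans": [0, 0, 0.2625], "aperture": 94},
    {"trans": [0, 0, 0.2625], "aperture": 94},
    {"trans": [0, 0, 0.2625], "aperture": 94},
    {"trans": [0, 0, 0.2625], "aperture": 94},
  ],
)

```text
t: 12.6
position: [465.5, 370.3, 83.7]
eef_rot: [179.7, -0.2, 90.3]
contact_force: [0.3, 0.3, -0.2]
grip_width: 94.3
finger_force: 0.0
```

```bash
python3 -c "
from h import *
s=robot.get_state();print(s['position'],s['contact_force'])"
```

```text
[465.50679257 370.31518157  83.69015199] [ 0.32048988  0.31682251 -0.22998725]
```

Request:
tcp_steps(
  deltas=[
    {"aperture": 94},
    {"aperture": 94},
  ],
)

```text
t: 12.8
position: [464.5, 370.2, 82.2]
eef_rot: [179.9, -0.1, 90.4]
contact_force: [-0.0, -0.3, -0.3]
grip_width: 93.9
finger_force: 0.0
```

Request:
tcp_steps(
  deltas=[
    {"trans": [0, 0.0063, 0.0013], "aperture": 94},
    {"trans": [0, 0.0063, 0.0013], "aperture": 94},
  ],
)

```text
t: 13.0
position: [466.5, 369.8, 80.2]
eef_rot: [180.0, -0.0, 90.4]
contact_force: [0.8, -0.1, -0.1]
grip_width: 94.0
finger_force: 0.0
```

To row units: -42 mm / 400 = -0.105, -38 mm / 400 = -0.095.

Request:
tcp_steps(
  deltas=[
    {"trans": [-0.02, 0, 0], "aperture": 94},
    {"trans": [-0.035, 0, 0], "aperture": 94},
    {"trans": [-0.0475, 0, 0], "aperture": 94},
    {"trans": [-0.06, 0, 0], "aperture": 94},
    {"trans": [-0.0725, 0, 0], "aperture": 94},
    {"trans": [-0.085, 0, 0], "aperture": 94},
    {"trans": [-0.095, 0, 0], "aperture": 94},
    {"trans": [-0.105, 0, 0], "aperture": 94},
    {"trans": [-0.105, 0, 0], "aperture": 94},
    {"trans": [-0.105, 0, 0], "aperture": 94},
  ],
)

```text
t: 14.0
position: [466.6, 326.6, 79.9]
eef_rot: [180.0, 0.1, 90.4]
contact_force: [-0.2, 1.3, 0.2]
grip_width: 94.3
finger_force: 0.5
```

Run:
```python
from h import *
print(robot.get_state()['position'])
im,d=snap('top','t5');print(pose(im,d)['board'])
```

```text
[466.59382842 326.61685307  79.86096128]
(((472.47381591796875, 134.78335571289062), (247.30392456054688, 352.2033386230469), 0.29823869466781616), [[347.8999938964844, 310.20001220703125], [349.70001220703125, -42.0], [597.0, -40.70000076293945], [595.2000122070312, 311.5]])
```

The board has squared up but sits about 4–5 mm too far in x. I'll push the rest on a slight diagonal so finger friction carries it back.

To row units: -36 mm / 400 = -0.09, -33 mm / 400 = -0.0825.

Request:
tcp_steps(
  deltas=[
    {"trans": [-0.01, -0.0015, 0], "aperture": 94},
    {"trans": [-0.0225, -0.003, 0], "aperture": 94},
    {"trans": [-0.035, -0.0045, 0], "aperture": 94},
    {"trans": [-0.0475, -0.006, 0], "aperture": 94},
    {"trans": [-0.06, -0.0075, 0], "aperture": 94},
    {"trans": [-0.0725, -0.0093, 0], "aperture": 94},
    {"trans": [-0.0825, -0.0108, 0], "aperture": 94},
    {"trans": [-0.09, -0.0125, 0], "aperture": 94},
    {"trans": [-0.09, -0.0125, 0], "aperture": 94},
    {"trans": [-0.09, -0.0125, 0], "aperture": 94},
  ],
)

```text
t: 15.05
position: [461.6, 290.8, 79.9]
eef_rot: [-180.0, 0.1, 90.3]
contact_force: [0.8, 1.8, -1.3]
grip_width: 93.8
finger_force: 0.6
```

Run:
```python
from h import *
print(robot.get_state()['position'])
im,d=snap('top','t6');print(pose(im,d)['board'])
c=np.clip(im[170:320,285:445,::-1].astype(float)*1.5,0,255).astype(np.uint8)
cv2.imwrite('pics/c6.png',cv2.resize(c,None,fx=4,fy=4,interpolation=cv2.INTER_CUBIC))
```

```text
[461.56887028 290.7855927   79.93355601]
(((468.12493896484375, 99.06165313720703), (248.50796508789062, 348.6904602050781), 0.49720337986946106), [[342.3999938964844, 272.29998779296875], [345.3999938964844, -76.4000015258789], [593.9000244140625, -74.19999694824219], [590.9000244140625, 274.5]])
```

View pics/c6.png

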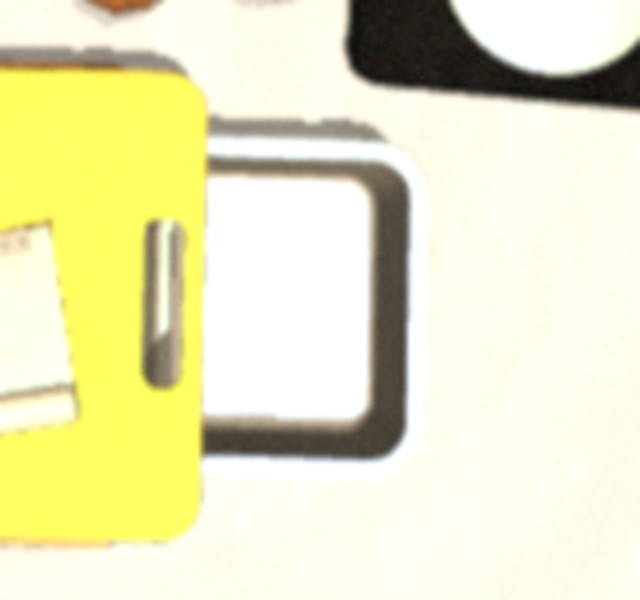

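To row units: -5 mm / 400 = -0.0125, -4 mm / 400 = -0.01.

Request:
tcp_steps(
  deltas=[
    {"trans": [-0.005, 0, 0], "aperture": 94},
    {"trans": [-0.01, 0, 0], "aperture": 94},
    {"trans": [-0.0125, 0, 0], "aperture": 94},
    {"trans": [-0.0125, 0, 0], "aperture": 94},
    {"trans": [-0.0125, 0, 0], "aperture": 94},
  ],
)

```text
t: 15.6
position: [461.6, 286.8, 80.0]
eef_rot: [-180.0, -0.0, 90.4]
contact_force: [-0.2, 5.0, -1.2]
grip_width: 93.7
finger_force: 2.2
```

Run:
```python
from h import *
print(robot.get_state()['position'])
im,d=snap('top','t7');print(pose(im,d)['board'])
f=lambda u,v:(285+u/4,170+v/4)
print(pt('top',[f(207,100),f(203.5,510)],86).round(1).tolist())
g=cv2.cvtColor(im,cv2.COLOR_RGB2HSV)[...,1].astype(float)  # saturation falls at board's right edge
for v in(215,225,235,265,275,285):
    r=g[v,320:350]; i=np.argmin(np.diff(r)); h=(r[:3].mean()+r[-6:].mean())/2
    j=np.nonzero(r<h)[0][0]; u=320+j-1+(r[j-1]-h)/(r[j-1]-r[j]); print(v,round(u,2),pt('top',[(u,v)],86)[0].round(1))
```

```text
[461.61152575 286.84283681  79.97503289]
(((468.26263427734375, 94.94709014892578), (248.3013153076172, 348.83642578125), 0.5165121555328369), [[342.5, 268.20001220703125], [345.70001220703125, -80.5999984741211], [594.0, -78.30000305175781], [590.7999877929688, 270.5]])
[[577.6, -77.2, 86.0], [361.3, -80.7, 86.0]]
215 337.94 [534.8 -80.8  86. ]
225 324.92 [512.7 -53.5  86. ]
235 323.09 [491.4 -50.2  86. ]
265 324.0 [428.2 -53.9  86. ]
275 337.15 [408.1 -82.2  86. ]
285 336.42 [387.3 -81.2  86. ]
```

To row units: -100 mm / 400 = -0.25, -90 mm / 400 = -0.225.

Request:
tcp_steps(
  deltas=[
    {"trans": [0.025, 0, 0], "aperture": 94},
    {"trans": [0.0625, 0, 0], "aperture": 94},
    {"trans": [0.1, 0, 0], "aperture": 94},
    {"trans": [0.1, 0, -0.125], "aperture": 94},
    {"trans": [0.1, 0, -0.225], "aperture": 94},
    {"trans": [0.15, 0, -0.25], "aperture": 94},
    {"trans": [0.25, 0, -0.25], "aperture": 94},
    {"trans": [0.25, 0, -0.25], "aperture": 94},
  ],
)

```text
t: 16.45
position: [460.5, 391.0, 180.1]
eef_rot: [180.0, -0.1, 90.6]
contact_force: [0.1, 0.3, -0.4]
grip_width: 93.9
finger_force: 0.0
```

Run:
```python
from h import *
im,d=snap('top','t8');print(pose(im,d)['board'])
snap('side','s8')
```

```text
(((468.1461486816406, 98.62796783447266), (248.42642211914062, 356.17449951171875), 0.5258437991142273), [[342.29998779296875, 275.6000061035156], [345.6000061035156, -80.5999984741211], [594.0, -78.30000305175781], [590.7000122070312, 277.79998779296875]])
```

View pics/s8.png

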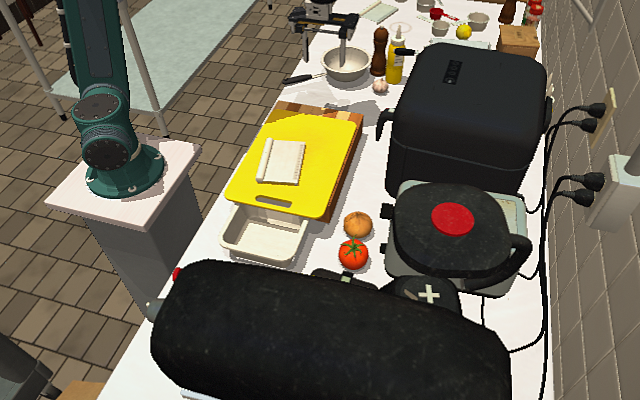

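The side view shows the board overhanging the pan. The scraper is still on the board, and the onion and tomato have not moved. By the board's centre the overhang is about 50 mm, so I'm handing in.

```bash
python3 -c "
from station import robot
print(robot.finish_job())"
```

```text
the job is handed in; nothing more can be done
None
```

I handed the job in at about 16.5 s: the pan is flush against the block's right side, within about 1 mm of the board's midline, and the board overhangs by about 50 mm (measured to 1–2 mm) and is straight with the block to about 0.2°; the hand-in returned no verdict.

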